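# Shift the conveyor drive selector into slot three

## Task

Shift the conveyor drive from two to three: push the selector lever out of the second slot (near left) to the middle of its H-shaped gate, across to the right, then forward into the third slot (far right, marked with three dots) until it is fully home. Push its orange knob with the fingertips or the outside of the fingers, gently and without pinching it, do not run the lever into the fourth slot (near right), and leave the sample pot, padlock and thermometer alone. Then take the hand away.

Things in the scene. Friction and masses are not known exactly. Their poses are not given: they have to be found in the camera images.
- selector: Fixed blue box, 150 x 150 mm, 112 mm high, a steel gate plate as its top. Origin: centre of its underside. Its x axis points forward (away from the robot), y left, z up; turned by up to 0.35 rad. Dots number the slots: one = far left, two = near left, three = far right, four = near right. The lever starts in slot two.
- gate (a point): Centre of the H gate at the plate's top, 112 mm above the worktop; axes as the selector's. Two slots run along x at y = +24.5 mm (left) and -24.5 mm (right), with 27 mm of lever travel forward and back; one cross channel along y at x = 0, 20 mm wide, joins them. The lever shank is 10 mm thick. Only the channel lets the lever pass from left to right.
- lever_knob: Orange upright knob, 32 mm across, 40 mm high; origin at its middle, 145 mm from the pivot, which is 30 mm above the selector's origin: 175 mm over the worktop with the lever upright, 13 mm lower in a corner. Travel 44 mm each way from upright. About 3 N moves it; it stays where left, no spring. Over 30 N from the fingers (summed) is pinching or forcing.
- lever_across (a joint): Sideways lean of the lever, rad: +0.31 = right stop (slots three and four), -0.31 = left stop (slots one and two), 0 = upright. In a left or right slot it is beyond 0.26 either way. The knob lies at about y = -0.145 sin(across) cos(forward) in the selector's frame.
- lever_forward (a joint): Fore and aft lean of the lever, rad: +0.31 = fully forward stop (slots one and three), -0.31 = fully back stop (slots two and four), 0 = middle. The lever can cross only while this is within about 0.06 of 0 (rounded corners help a little). The knob lies at about x = 0.145 sin(forward) in the selector's frame.
- sample_pot_2: Loose sample pot with pink content and white lid, 50 mm across, 66 mm high, standing right of the selector; origin at the centre of its underside. Leave alone.
- padlock: Loose red padlock, 76 x 38 x 20 mm, lying left of the selector; origin at the centre of its underside. Leave alone.
- thermometer: Loose white probe thermometer, 46 x 152 x 18 mm, lying in front of the selector (robot side), about along y; origin at the centre of its underside. Leave alone.

How it is judged (in metres and radians):
On the way, in this order (a step that is already met when the one before it is completed fails the run):
1. the lever has been brought across to the right-hand side of the gate (value of joint lever_across above 0.24 rad and value of joint lever_forward below 0.2 rad), for 0.05 s.
2. the lever is forward in the third slot (value of joint lever_across above 0.24 rad and value of joint lever_forward above 0.25 rad), for 0.1 s.
At the end, for the whole second after the job is handed in: The lever rests in the third slot: lever_across above 0.24 rad and lever_forward above 0.25 rad (stop at 0.31), not moving; pot, padlock and thermometer within 20 mm of where they were, the pot upright (all of step 2 and linear speed of lever_knob below 0.02 m/s and distance of each of sample_pot_2, padlock, thermometer from where it was at the start of the episode below 0.02 m and angle between sample_pot_2's own z axis and vertical below 0.2 rad); the robot touches nothing.
It fails at once if the lever was run into the fourth slot (near right) (value of joint lever_across above 0.2 rad and value of joint lever_forward below -0.17 rad).
It fails at once if the knob was pinched or forced (over 30 N from the fingers) (contact force between the fingers and lever_knob above 30 N).
It fails at once if the sample pot, padlock or thermometer was lifted or pushed away (distance of any of sample_pot_2, padlock, thermometer from where it was at the start of the episode above 0.03 m).
It also fails if it takes over 61 s, if anything falls off the work surface, if the arm or the gripper's body presses on something with over 40 N, if the wrist force passes 120 N, or if a joint passes its speed limit or range.

## Robot

A 6-joint arm with a two-finger parallel gripper is mounted at the origin on a cart in front of the work surface, level with it; the furniture and walls round the work are solid. World frame = base frame: x ahead of the robot, y to its left, z up, the work surface at z = 0. Lengths are in mm, angles in rad, forces in N, time in s.
With the tool pointing down it reaches from about 350 to 775 mm from the base axis. Payload 7.3 kg.
Tool frame: the origin (TCP) lies on the centre line of the jaws, within the pads' length; the fingertips stand 22 mm ahead of it and the grasp point (between the pads) lies 3 mm ahead of it; z points along the fingers, y is the direction in which the jaws open and shut (so a half turn about z gives the same grasp; the last joint's range is limited). The gripper opens to 92 mm and grips with 3 to 60 N. Pads are 19 mm wide; open, the fingers measure 130 mm over their backs; the gripper's body (75 mm by 190 mm) begins 47 mm behind the grasp point.
Start: joints at [1.111, 0.342, 1.524, -0, 1.275, -0.146], TCP at [162.039, 499.386, 248.741] pointing down, gripper open.
Joint ranges: [-2.53, 2.53], [-0.77, 2.02], [0.04, 2.7], [-1, 4.14], [0.28, 2.66], [-3.11, 3.11]. Speed limits (rad/s): [2.57, 2.57, 3.14, 3.14, 3.14, 3.14].

## Interface

Orientations are given as [roll, pitch, yaw] about the fixed x, y, z axes, in that order (R = Rz(yaw) Ry(pitch) Rx(roll)).
In Python, from plant import get_obs, capture, close_job gives the robot as it stands.
- The arm moves only by the tool carry_out, never from a script. Its arguments are lists of equal length, an entry for each row: "xyz": the shift along the tool's x, y, z scaled (see below), a list of three; "dr": the turn, a rotation vector about the tool's x, y, z scaled (see below), a list of three. A call has 1 to 8 rows; each row shifts and turns the commanded pose from where the row before left it, along the tool's axes as they then stand; what a row does not reach is not made up. The controller multiplies each number of a shift by 0.06 m and each number of a turn by 8 degrees. A row lasts 1/8 s, in which the tool goes at most 62.5 mm and 10.7 degrees, less where a joint would pass 70% of its speed; a pose out of reach is approached as far as the arm can. A call with a number of a shift or a turn outside -1 to 1 is refused whole. A call with a gripper value outside its range is refused whole. "gripper" is the gripper's target within -1 to 1 (fully open at 1, half-way at 0, shut at -1), set as the call begins (left out, the last holds). The fingers move at their own pace and stop on an object; the grip force is fixed at half the most. Time passes only in rows, so rows that do not move let the fingers close. It gives the time, the measured TCP pose, the force and the opening at its end, in the units of the state.
- get_obs(): the state, without advancing time (a new reading comes with each control period).
- capture(name): name is "scene" or "top" or "wrist"; returns a dict with "image" (384x512x3 uint8, blue, green, red), "fx", "fy", "cx", "cy" (pixels), "pose" (4x4, takes a point from camera to world coordinates). Camera axes: x right, y up, looking along -z (the intrinsics and any distortion apply to the point x, -y, -z); pixel columns grow to the right and rows downward; lengths in mm; the calibration is good to about 2 mm. A picture is of the moment at which its call begins. There is no depth.
- close_job(): hands the job in, once; it reports no verdict.
The state is a dict: "time": time; "joint_positions": joint angles; "dq": joint speeds; "tau": joint torques, N m; "tool_pos": TCP position; "tcp_rot": TCP orientation; "contact_force": force on the tool from outside, world axes, zero at the start; "moment": the same for the moment, N m; "grip_width": finger opening in mm.
Only numpy, scipy, OpenCV 4.12 (cv2) and the standard library are available. Lean on these libraries where they do the work, as an engineer would, in place of code of your own. Each camera call takes 0.05 s, during which the arm holds its last target.

## Working session

There is one attempt and no reset: what is moved stays moved. The work goes in short steps, Python scripts to look and compute and a tool call to move; the robot and the scene stay as the last step left them, time stands still between calls to the robot, and variables do not carry over. Pictures are saved under pics/ and viewed, and the job is handed in when it is done.

Besides the shell and the picture viewer there is one more tool, called after "Emit:" in YAML: its name, and indented under it one key for each argument. carry_out: Moves the arm, as the interface text tells. Shifts and turns lie within -1 to 1; 1 stands for 0.06 m of shift or 8 degrees of turn. Its arguments: {"type":"object","properties":{"xyz":{"type":"array"},"dr":{"type":"array"},"gripper":{"type":"number"}},"required":["xyz","dr"]}

```bash
mkdir -p pics; ls; python3 - <<'E'
from plant import *
import cv2,json,numpy as np
print(get_obs())
for n in("scene","top","wrist"):
    c=capture(n);cv2.imwrite(f"pics/{n}0.png",c["image"])
    print(n,{k:(np.round(v,3).tolist()) for k,v in c.items() if k!="image"})
E
```

```text
pics
{'time': 0.0, 'joint_positions': array([ 1.11098008e+00,  3.42741499e-01,  1.52500921e+00, -2.94692961e-05,
        1.27543697e+00, -1.46017385e-01]), 'dq': array([-0.00082804, -0.00159705,  0.0009505 ,  0.00014286, -0.00098842,
       -0.00091177]), 'tau': array([ 1.07210446e-03, -4.31241131e+01, -2.44225788e+01,  7.18824542e-02,
        5.58572123e-02, -1.28434071e-04]), 'tool_pos': array([161.87796319, 499.0181855 , 248.03793506]), 'tcp_rot': array([-3.14001050e+00, -2.04194765e-04,  2.82780223e+00]), 'contact_force': array([ 0.7124328 , -0.20416493,  0.40033725]), 'moment': array([ 0.02118663, -0.00369853, -0.02514942]), 'grip_width': 91.81129577898147}
scene {'fx': 489.651, 'fy': 489.651, 'cx': 250.767, 'cy': 205.091, 'pose': [[0.812, 0.281, -0.511, -94.96], [-0.583, 0.403, -0.705, -844.725], [0.008, 0.871, 0.491, 748.638], [0.0, 0.0, 0.0, 1.0]]}
top {'fx': 357.994, 'fy': 357.994, 'cx': 259.425, 'cy': 189.375, 'pose': [[-0.09, 0.968, -0.235, 326.172], [-0.996, -0.087, 0.025, 24.548], [0.004, 0.236, 0.972, 945.149], [0.0, 0.0, 0.0, 1.0]]}
wrist {'fx': 289.327, 'fy': 289.327, 'cx': 258.167, 'cy': 189.505, 'pose': [[0.31, -0.918, -0.246, 95.997], [0.951, 0.299, 0.081, 521.642], [-0.001, -0.259, 0.966, 384.615], [0.0, 0.0, 0.0, 1.0]]}
```

View pics/scene0.png

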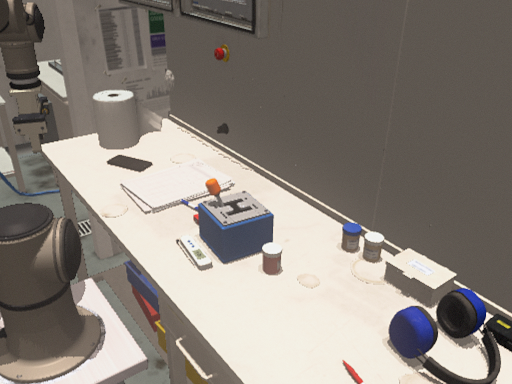

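View pics/top0.png

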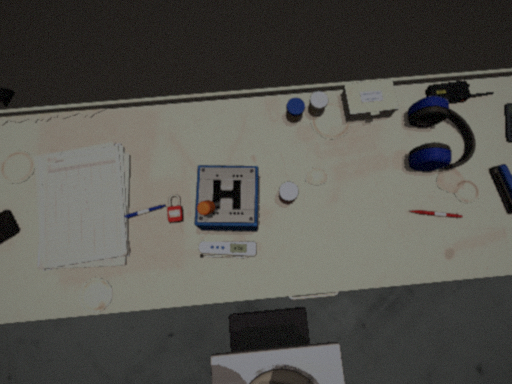

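The scene view shows the blue selector around (236,225) with the knob at (213,186). In the top view the selector plate is at about (228,195), the knob at (206,208), the pot at (288,191), the padlock at (175,212) and the thermometer at (228,249).

```bash
cat > h.py <<'E'
import cv2,numpy as np
from plant import *
def ray(c,u,v):
    P=np.array(c["pose"]);d=np.array([(u-c["cx"])/c["fx"],-(v-c["cy"])/c["fy"],-1.])
    return P[:3,3],P[:3,:3]@d
def onz(c,u,v,z):
    o,d=ray(c,u,v);return o+d*(z-o[2])/d[2]
def tri(rs):
    A=np.zeros((3,3));b=np.zeros(3)
    for o,d in rs:
        d=d/np.linalg.norm(d);M=np.eye(3)-np.outer(d,d);A+=M;b+=M@o
    p=np.linalg.solve(A,b);return p,[np.linalg.norm(np.cross(p-o,d/np.linalg.norm(d))) for o,d in rs]
def knob(c,box=None):
    h=cv2.cvtColor(c["image"],cv2.COLOR_BGR2HSV)
    m=cv2.inRange(h,(6,170,90),(18,255,255))
    if box: 
        k=np.zeros_like(m);x0,y0,x1,y1=box;k[y0:y1,x0:x1]=255;m&=k
    n,l,s,ce=cv2.connectedComponentsWithStats(m)
    return [(s[i].tolist(),ce[i].round(1).tolist()) for i in range(1,n) if s[i,4]>20]
E
python3 - <<'E'
from h import *
T=capture("top");S=capture("scene")
print(knob(T,(180,150,280,240)),knob(S,(180,150,290,260)))
im=T["image"][155:260,160:310];cv2.imwrite("pics/tz.png",cv2.resize(im,None,fx=5,fy=5,interpolation=2))
im=S["image"][165:285,170:300];cv2.imwrite("pics/sz.png",cv2.resize(im,None,fx=5,fy=5,interpolation=2))
h=cv2.cvtColor(T["image"],cv2.COLOR_BGR2HSV)
m=cv2.inRange(h,(100,120,40),(125,255,255));m[:160]=0;m[240:]=0;m[:,:190]=0;m[:,265:]=0
p=cv2.findNonZero(m);r=cv2.minAreaRect(p);print(r,cv2.boxPoints(r))
E
```

```text
[([198, 201, 13, 14, 133], [203.9, 207.3])] [([206, 179, 14, 12, 81], [213.3, 183.6])]
((226.60440063476562, 196.15951538085938), (61.563697814941406, 60.12689971923828), 1.7899105548858643) [[194.89854 225.24684]
 [196.7766  165.14928]
 [258.31024 167.07219]
 [256.4322  227.16975]]
```

View pics/tz.png

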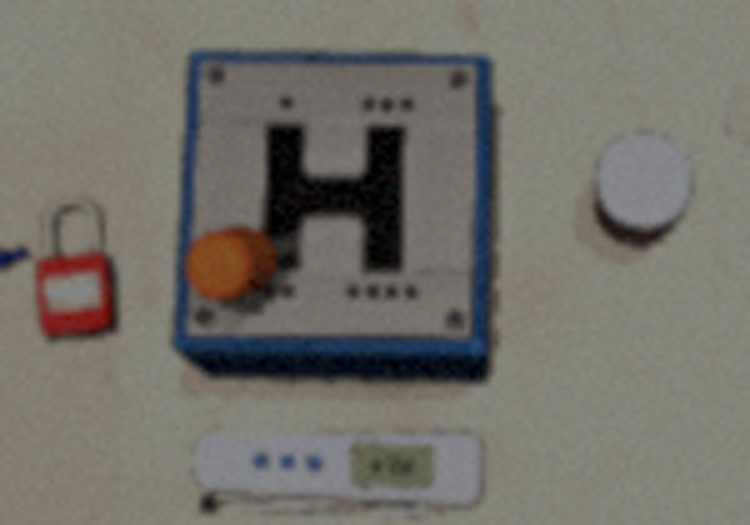

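View pics/sz.png

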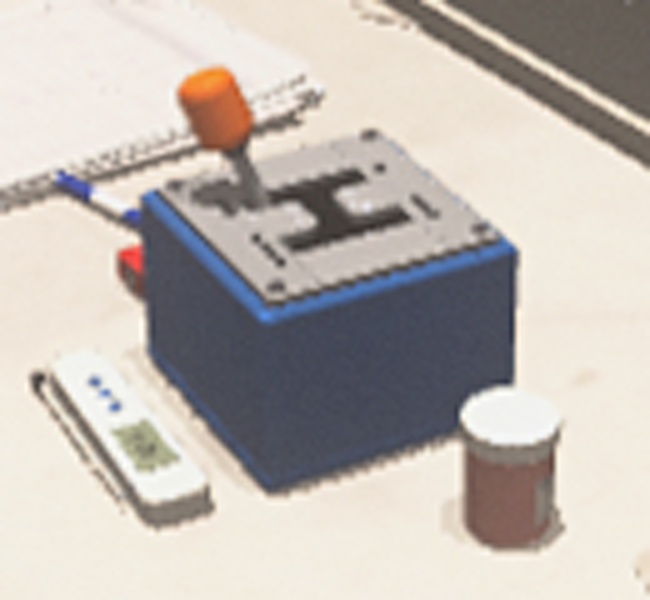

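The zooms show the lever in slot two. Top-view plate corners in zoom pixels: (188,53), (491,57), (487,345), (177,345). Scene corners: (143,193), (267,320), (517,245).

```bash
python3 - <<'E'
from h import *
T=capture("top");S=capture("scene")
t=[onz(T,160+u/5-.4,155+v/5-.4,112) for u,v in [(188,53),(491,57),(487,345),(177,345)]]
s=[onz(S,170+u/5-.4,165+v/5-.4,112) for u,v in [(143,193),(267,320),(517,245)]]
print("top FL FR NR NL",np.round(t,1)); print("scene NL NR FR",np.round(s,1))
t=np.array(t);print("c",t.mean(0)); print("yaw fwd",np.arctan2(*((t[0]+t[1]-t[2]-t[3])[[1,0]])),"left",np.arctan2(*((t[0]+t[3]-t[2]-t[1])[[1,0]]))-np.pi/2)
print("c scene",(s[0]+s[2])/2,"yaw",np.arctan2(*((s[2]-s[1])[[1,0]])),np.arctan2(*((s[0]-s[1])[[1,0]]))-np.pi/2)
# H gate center
print("H",onz(T,160+334/5-.4,155+197/5-.4,112))
rs=[ray(T,205.6,207.5),ray(S,170+216/5-.4,165+108/5-.4)]
print("knob",tri(rs))
for n,z,p in [("pot top",66,(644,183)),("thermoR",18,(480,465)),("thermoL",18,(200,465)),("therm",18,(340,468)),("padlock",20,(73,270))]:
    print(n,onz(T,160+p[0]/5-.4,155+p[1]/5-.4,z).round(1))
E
```

```text
top FL FR NR NL [[601.  148.1 112. ]
 [585.9   1.4 112. ]
 [445.7  15.8 112. ]
 [458.7 160.2 112. ]]
scene NL NR FR [[458.4 158.  112. ]
 [443.7  13.6 112. ]
 [588.1   0.8 112. ]]
c [522.80998641  81.37252774 112.        ]
yaw fwd -0.09390856380259284 left -0.09632672753416882
c scene [523.27521828  79.41706974 112.        ] yaw -0.08810552599992628 -0.10176093558300514
H [522.96686183  82.25106505 112.        ]
knob (array([484.37934027, 125.4777515 , 168.69691211]), [np.float64(1.2852832678552246), np.float64(1.2852832678552968)])
pot top [527.1 -70.9  66. ]
thermoR [397.8  23.9  18. ]
thermoL [410.7 166.8  18. ]
therm [402.8  95.5  18. ]
padlock [517.7 227.6  20. ]
```

Emit:
carry_out:
  xyz:
    - [0,0,0]
    - [0,0,0]
    - [-0.4,-0.47,0]
    - [-0.4,-0.47,0]
    - [-0.4,-0.47,0]
    - [-0.4,-0.47,0]
    - [-0.4,-0.47,0]
    - [-0.4,-0.47,0]
  dr:
    - [0,0,-0.78]
    - [0,0,-0.78]
    - [0,0,0]
    - [0,0,0]
    - [0,0,0]
    - [0,0,0]
    - [0,0,0]
    - [0,0,0]
  gripper: -1

```text
time: 1.35
tool_pos: [289.7, 316.2, 248.8]
tcp_rot: [3.141, 0.0, 3.046]
contact_force: [0.1, -0.2, 0.8]
grip_width: 16.4
```

Emit:
carry_out:
  xyz:
    - [-0.4,-0.47,0]
    - [-0.4,-0.47,0]
    - [-0.4,-0.47,0]
    - [-0.4,-0.47,0]
    - [-0.4,-0.47,0]
    - [-0.3,-0.5,0]
    - [0,0,0]
    - [0,0,0]
  dr:
    - [0,0,0]
    - [0,0,0]
    - [0,0,0]
    - [0,0,0]
    - [0,0,0]
    - [0,0,0]
    - [0,0,0]
    - [0,0,0]

```text
time: 2.35
tool_pos: [409.9, 134.0, 248.7]
tcp_rot: [3.141, -0.0, 3.045]
contact_force: [-0.4, 0.6, -0.2]
grip_width: 0.4
```

```bash
cat >> h.py <<'E'
F=np.array([.9955,-.0949]);L=np.array([.0949,.9955]);C=np.array([523,80.5])
def st():
    o=get_obs();d=o["tool_pos"][:2]-C
    print("t",round(o["time"],2),"tcp local",(d@F).round(1),(d@L).round(1),"z",o["tool_pos"][2].round(1),"rot",o["tcp_rot"].round(3),"f",o["contact_force"].round(1),"w",round(o["grip_width"],1))
def snap(n):
    for k,b in (("top",(155,260,160,310)),("scene",(150,270,170,320))):
        c=capture(k);cv2.imwrite(f"pics/{k}{n}.png",cv2.resize(c["image"][b[0]:b[1],b[2]:b[3]],None,fx=5,fy=5,interpolation=2))
E
python3 -c "
from h import *
st();snap(1)"
```

```text
t 2.35 tcp local -117.7 42.5 z 248.7 rot [ 3.141 -0.     3.045] f [-0.4  0.6 -0.2] w 0.4
```

View pics/scene1.png

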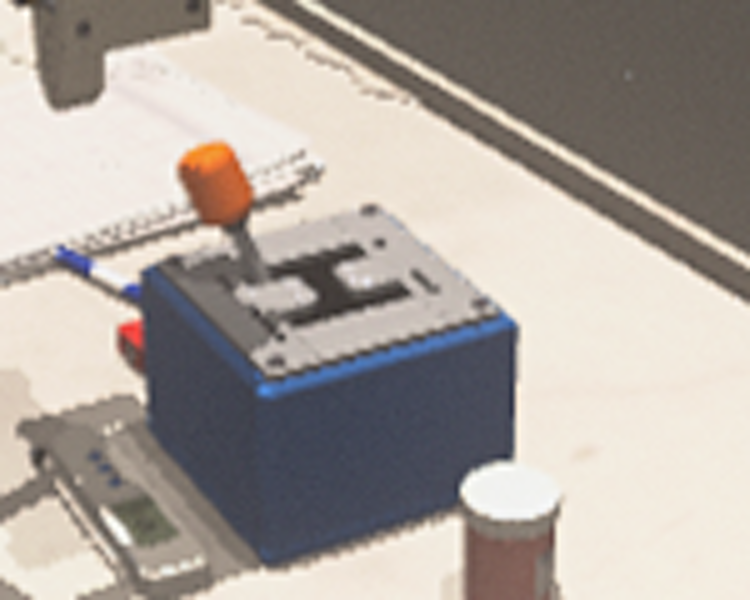

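The closed fingers (top-left, around (70,100)) are behind the knob and well above it. I'll descend next.

Emit:
carry_out:
  xyz:
    - [0,0,0.4]
    - [0,0,0.4]
    - [0,0,0.4]
    - [0,0,0.2]
    - [-0.2,0,0]
    - [-0.2,0,0]
    - [0,0,0]
    - [0,0,0]
  dr:
    - [0,0,0]
    - [0,0,0]
    - [0,0,0]
    - [0,0,0]
    - [0,0,0]
    - [0,0,0]
    - [0,0,0]
    - [0,0,0]

```text
time: 3.45
tool_pos: [434.1, 131.4, 165.0]
tcp_rot: [3.141, 0.0, 3.045]
contact_force: [-0.1, -0.0, 0.3]
grip_width: 0.4
```

```bash
python3 -c "
from h import *
st();snap(2)"
```

```text
t 3.45 tcp local -93.3 42.2 z 165.0 rot [3.141 0.    3.045] f [-0.1 -0.   0.3] w 0.4
```

View pics/scene2.png

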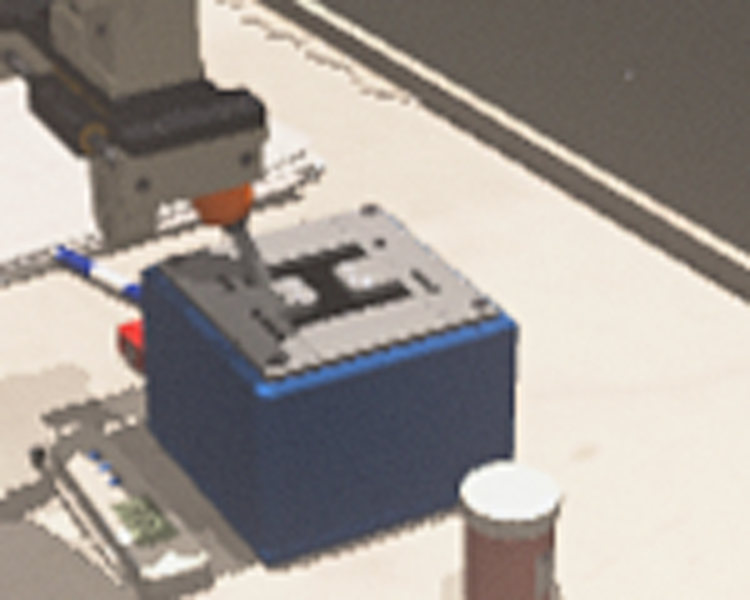

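Emit:
carry_out:
  xyz:
    - [-0.1,0,0]
    - [-0.1,0,0]
    - [-0.05,0,0]
    - [0,0,0]
  dr:
    - [0,0,0]
    - [0,0,0]
    - [0,0,0]
    - [0,0,0]

```text
time: 4.05
tool_pos: [449.2, 129.9, 164.6]
tcp_rot: [3.142, -0.0, 3.045]
contact_force: [-0.8, 0.1, -1.0]
grip_width: 0.9
```

Emit:
carry_out:
  xyz:
    - [-0.05,0,0]
    - [-0.05,0,0]
    - [0,0,0]
  dr:
    - [0,0,0]
    - [0,0,0]
    - [0,0,0]

```text
time: 4.42
tool_pos: [455.2, 129.4, 164.7]
tcp_rot: [3.141, 0.0, 3.046]
contact_force: [-0.1, -0.2, -0.1]
grip_width: 0.4
```

Emit:
carry_out:
  xyz:
    - [-0.05,0,0]
    - [-0.05,0,0]
    - [0,0,0]
  dr:
    - [0,0,0]
    - [0,0,0]
    - [0,0,0]

```text
time: 4.8
tool_pos: [460.7, 128.9, 164.7]
tcp_rot: [3.141, -0.001, 3.046]
contact_force: [-3.2, 1.7, 2.8]
grip_width: 0.4
```

```bash
python3 -c "
from h import *
st();snap(3)"
```

```text
t 4.8 tcp local -66.6 42.3 z 164.7 rot [ 3.141e+00 -1.000e-03  3.046e+00] f [-3.2  1.7  2.8] w 0.4
```

View pics/scene3.png

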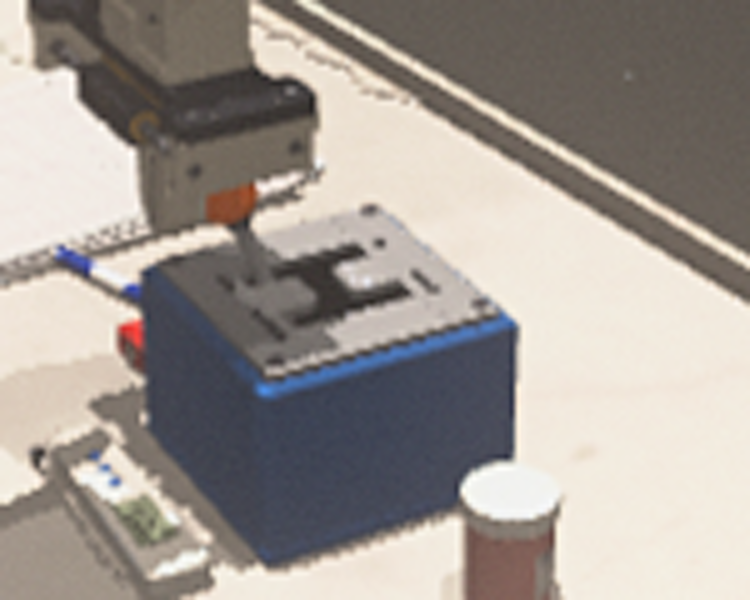

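View pics/top3.png

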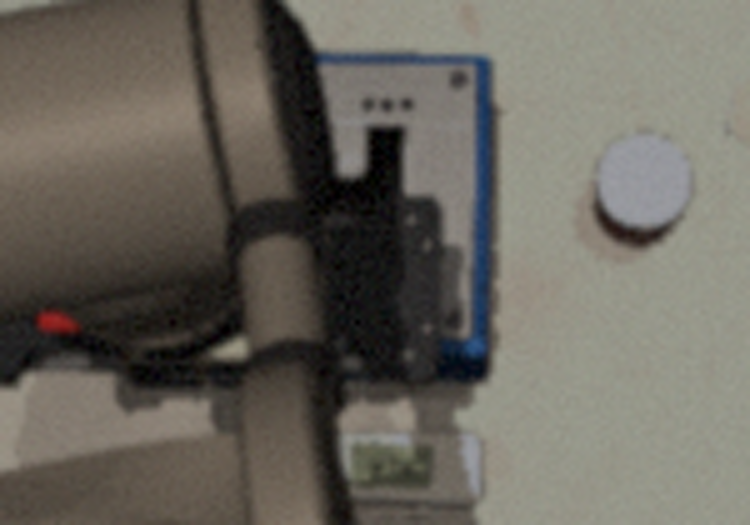

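Light contact (about 4 N), knob under the finger. I'll keep pushing forward gently.

Emit:
carry_out:
  xyz:
    - [-0.06,0,0]
    - [-0.06,0,0]
    - [-0.06,0,0]
    - [-0.06,0,0]
  dr:
    - [0,0,0]
    - [0,0,0]
    - [0,0,0]
    - [0,0,0]

```text
time: 5.4
tool_pos: [475.6, 127.4, 164.7]
tcp_rot: [3.142, 0.0, 3.046]
contact_force: [-4.0, 0.4, 1.6]
grip_width: 0.5
```

Emit:
carry_out:
  xyz:
    - [-0.06,0,0]
    - [-0.06,0,0]
    - [-0.06,0,0]
    - [-0.06,0,0]
    - [-0.06,0,0]
    - [0,0,0]
  dr:
    - [0,0,0]
    - [0,0,0]
    - [0,0,0]
    - [0,0,0]
    - [0,0,0]
    - [0,0,0]

```text
time: 6.15
tool_pos: [493.5, 125.7, 164.7]
tcp_rot: [3.142, 0.0, 3.046]
contact_force: [-1.8, 0.7, 2.2]
grip_width: 0.9
```

```bash
python3 -c "
from h import *
st();snap(4)"
```

```text
t 6.15 tcp local -33.6 42.2 z 164.7 rot [3.142 0.    3.046] f [-1.8  0.7  2.2] w 0.9
```

View pics/scene4.png

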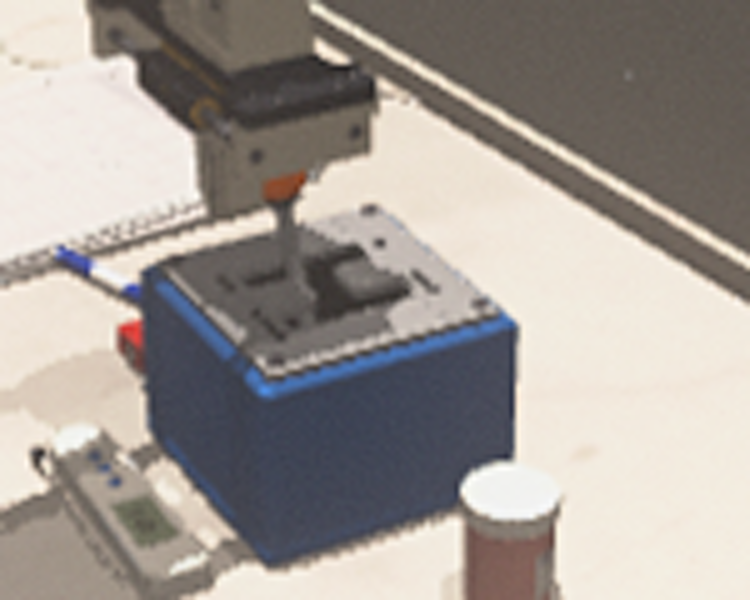

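```bash
cat >> h.py <<'E'
def proj(c,p):
    P=np.array(c["pose"]);q=P[:3,:3].T@(np.array(p)-P[:3,3]);return np.array([c["cx"]+c["fx"]*q[0]/-q[2],c["cy"]-c["fy"]*q[1]/-q[2]])
def lever(a,f,r):
    x=r*np.sin(f);y=-r*np.sin(a)*np.cos(f);z=30+r*np.cos(a)*np.cos(f)
    w=C+x*F+y*L;return [w[0],w[1],z]
def lp(c,a,f,o): # knob bottom and shank at gate, zoom px
    return [((proj(c,lever(a,f,r))-o+.4)*5).round(0).tolist() for r in (88,105,125,145)]
E
python3 -c "
from h import *
c=capture('scene')
for f in (-.31,-.2,-.1,-.05,0,.05): print(f,lp(c,-.31,f,np.array([170,150])))"
```

```text
-0.31 [[257.0, 288.0], [243.0, 261.0], [227.0, 228.0], [210.0, 196.0]]
-0.2 [[272.0, 279.0], [261.0, 250.0], [249.0, 216.0], [236.0, 181.0]]
-0.1 [[286.0, 273.0], [279.0, 243.0], [269.0, 207.0], [260.0, 171.0]]
-0.05 [[294.0, 270.0], [287.0, 240.0], [280.0, 204.0], [272.0, 167.0]]
0 [[301.0, 268.0], [296.0, 237.0], [290.0, 201.0], [284.0, 164.0]]
0.05 [[308.0, 266.0], [305.0, 235.0], [300.0, 198.0], [296.0, 161.0]]
```

```bash
python3 -c "
from h import *
c=capture('scene')
cv2.imwrite('pics/z4.png',cv2.resize(c['image'][175:215,205:255],None,fx=14,fy=14,interpolation=cv2.INTER_NEAREST))
g=c['image'].astype(int)
for r in (192,194,196,198,200): print(r,g[r,218:240].sum(1)//3)
for f in (-.1,-.05,0): print(f,[proj(c,lever(-.31,f,r)).round(1).tolist() for r in (88,105,115,122)])
"
```

```text
192 [ 83  88 133 167 185 211 168 100  82  83 134 217 227 223 223 224 220 219
 217 214 204 201]
194 [234 231 227 227 229 231 236 148  84  86 100 185 160 194 202 193 190 192
 176 180 186 187]
196 [221 211 207 196 178 154 139 109  90  89  88  99 113 112 109 155 164 188
 194 192 181 189]
198 [ 89  92  90  91  92  93  95  92  87  88  90  96 116 118 118 116 116 113
 160 167 163 168]
200 [ 96  96  95  95  94  97  96  97  89  89  89  95 109 106 113 105  95  81
  77  76  75  64]
-0.1 [[226.9, 204.2], [225.3, 198.2], [224.4, 194.6], [223.7, 192.1]]
-0.05 [[228.3, 203.6], [227.0, 197.6], [226.3, 193.9], [225.7, 191.4]]
0 [[229.8, 203.2], [228.8, 197.0], [228.2, 193.4], [227.8, 190.8]]
```

View pics/z4.png

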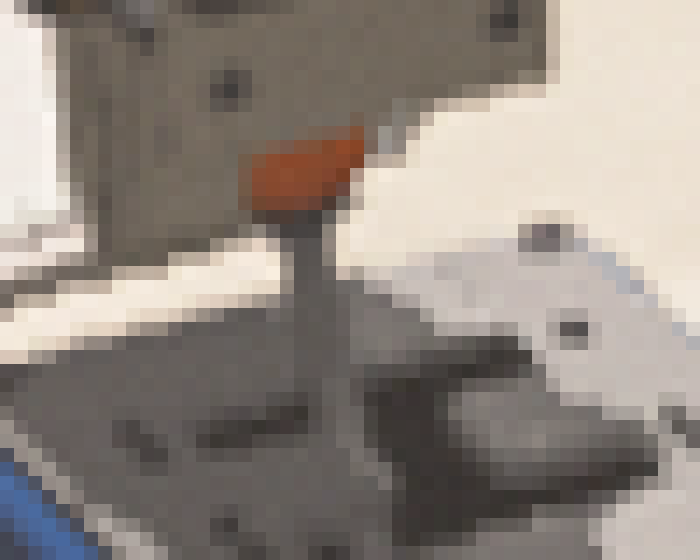

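```bash
python3 -c "
from h import *
c=capture('scene');g=cv2.imread('pics/scene0.png')
cv2.imwrite('pics/z0.png',cv2.resize(g[170:215,200:260],None,fx=13,fy=13,interpolation=cv2.INTER_NEAREST))
i=g.astype(int)
for r in (196,198,200,202,204): print(r,i[r,210:230].sum(1)//3)
for f in (-.31,-.28): print(f,[proj(c,lever(-.31,f,r)).round(1).tolist() for r in (88,105,115,122)])
# slot/gate reference points
for x,y in ((-32,24.5),(32,24.5),(32,-24.5),(-32,-24.5),(0,0)):
    w=C+x*F+y*L; print(x,y,proj(c,[w[0],w[1],112]).round(1))
"
```

```text
196 [237 237 236 240 175 114  88  88  91 126 216 223 211 207 200 195 194 194
 193 194]
198 [220 215 223 223 199 209 167 107  99 101 121 185 194 194 194 190 192 192
 194 195]
200 [180 193 191 173 167 168 196 161 109  99 100 122 184 198 193 195 198 201
 207 191]
202 [112  99 100  99 103 102  98  99  94  97 105 119 142 162 177 164 124  88
  81  79]
204 [ 99 101 101  97  94 100 102 101  96  94  96 109 123 113  75  65  62  58
  60  58]
-0.31 [[221.0, 207.2], [218.3, 201.7], [216.6, 198.5], [215.5, 196.2]]
-0.28 [[221.8, 206.7], [219.3, 201.1], [217.7, 197.8], [216.6, 195.5]]
-32 24.5 [219.5 207.1]
32 24.5 [240.7 201.3]
32 -24.5 [249.9 209.2]
-32 -24.5 [228.2 215.4]
0 0 [234.6 208.2]
```

View pics/z0.png

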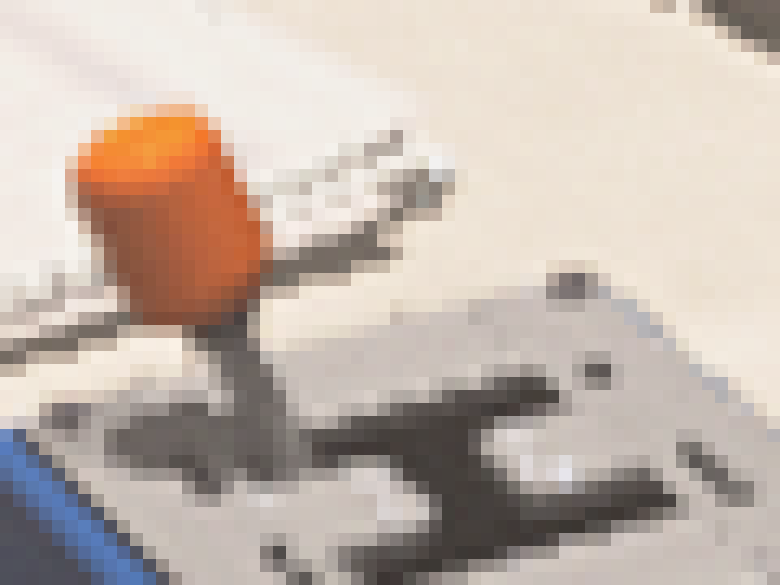

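Emit:
carry_out:
  xyz:
    - [-0.05,0,0]
    - [-0.05,0,0]
    - [-0.05,0,0]
    - [-0.05,0,0]
    - [0,0,0]
  dr:
    - [0,0,0]
    - [0,0,0]
    - [0,0,0]
    - [0,0,0]
    - [0,0,0]

```text
time: 7.02
tool_pos: [505.4, 124.6, 164.7]
tcp_rot: [3.141, 0.0, 3.046]
contact_force: [-1.4, -0.9, 1.2]
grip_width: 0.6
```

```bash
python3 -c "
from h import *
st()
c=capture('scene')
cv2.imwrite('pics/z5.png',cv2.resize(c['image'][165:215,200:260],None,fx=13,fy=11,interpolation=cv2.INTER_NEAREST))
g=c['image'].astype(int)
for r in (190,192,194,196,198,200): print(r,g[r,220:240].sum(1)//3)
"
```

```text
t 7.03 tcp local -21.7 42.2 z 164.7 rot [3.141 0.    3.046] f [-1.4 -0.9  1.2] w 0.6
190 [105  99  97  92  88  91  86 104  78  69  71 107 189 222 224 224 223 224
 225 225]
192 [112 161 174 191 211 230 234 222 133  85  84 123 216 230 223 221 218 215
 203 201]
194 [228 228 229 230 229 232 226 223 134  85  88  85 122 116 111 107 134 180
 190 189]
196 [207 197 176 145 119  93  89  90  88  86  92  85 106 112 117 115 115 113
 107 157]
198 [ 93  94  94  96  95  93  95  94  86  87  91  86  94 115 116 119 122 115
 106 106]
200 [94 95 92 96 96 95 93 95 93 86 89 86 84 97 95 79 80 77 79 66]
```

View pics/z5.png

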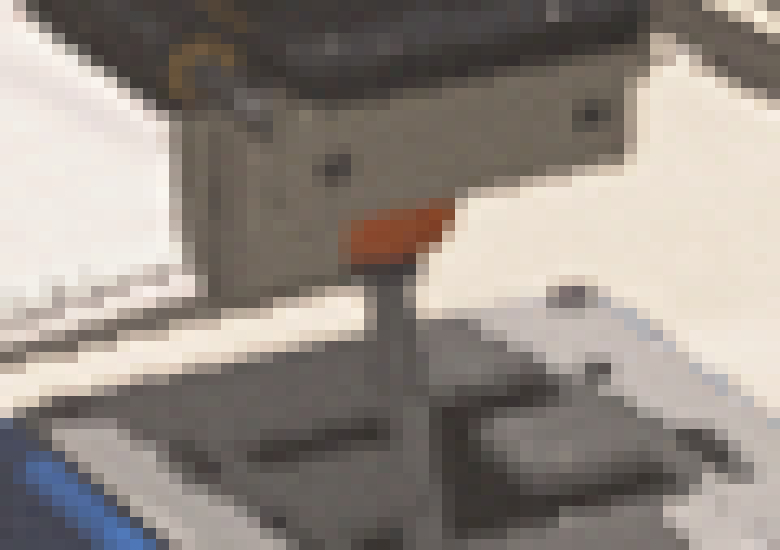

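Shank is at f≈-0.01, level with the cross channel. I'll back off, go round to the knob's left side, and come in level with it.

Emit:
carry_out:
  xyz:
    - [0.2,0,0]
    - [0.4,0,0]
    - [0,0.4,0]
    - [0,0.4,0]
    - [0,0.3,0]
    - [-0.5,0,0]
    - [-0.45,0,0]
    - [0,0,0]
  dr:
    - [0,0,0]
    - [0,0,0]
    - [0,0,0]
    - [0,0,0]
    - [0,0,0]
    - [0,0,0]
    - [0,0,0]
    - [0,0,0]

```text
time: 8.07
tool_pos: [533.3, 188.1, 164.3]
tcp_rot: [-3.142, 0.001, 3.045]
contact_force: [-0.2, 0.4, -0.7]
grip_width: 0.4
```

```bash
python3 -c "
from h import *
st();snap(6)
"
```

```text
t 8.07 tcp local 0.0 108.1 z 164.3 rot [-3.142e+00  1.000e-03  3.045e+00] f [-0.2  0.4 -0.7] w 0.4
```

View pics/scene6.png

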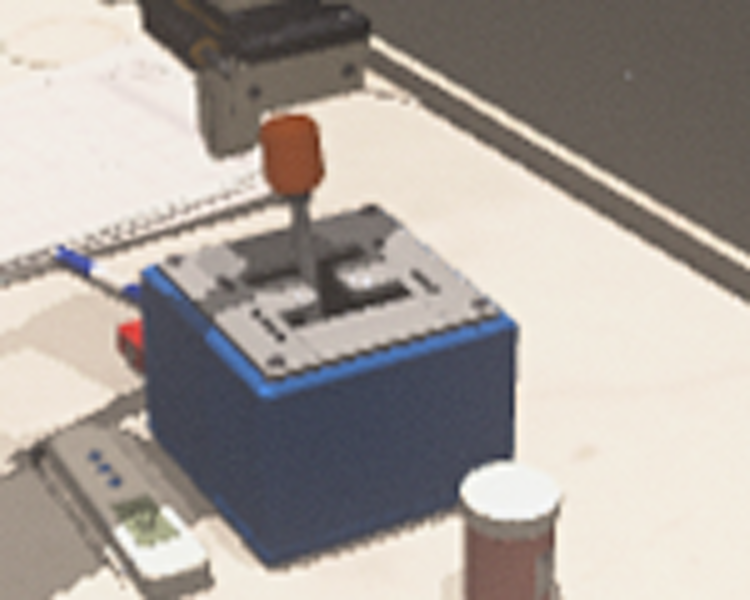

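The lever stands in line with the cross channel, and the finger is to its left. Next: push right.

Emit:
carry_out:
  xyz:
    - [0,-0.15,0]
    - [0,-0.1,0]
    - [0,-0.07,0]
    - [0,-0.07,0]
    - [0,-0.07,0]
    - [0,0,0]
  dr:
    - [0,0,0]
    - [0,0,0]
    - [0,0,0]
    - [0,0,0]
    - [0,0,0]
    - [0,0,0]

```text
time: 8.93
tool_pos: [529.8, 161.0, 165.0]
tcp_rot: [3.141, 0.001, 3.045]
contact_force: [0.0, 1.5, 0.4]
grip_width: 0.3
```

Emit:
carry_out:
  xyz:
    - [0,-0.06,0]
    - [0,-0.06,0]
    - [0,-0.06,0]
    - [0,0,0]
  dr:
    - [0,0,0]
    - [0,0,0]
    - [0,0,0]
    - [0,0,0]

```text
time: 9.43
tool_pos: [528.7, 149.7, 164.8]
tcp_rot: [-3.142, 0.0, 3.045]
contact_force: [0.8, 2.8, 2.4]
grip_width: 0.4
```

```bash
python3 -c "
from h import *
st();snap(7)
"
```

```text
t 9.43 tcp local -0.9 69.4 z 164.8 rot [-3.142  0.     3.045] f [0.8 2.8 2.4] w 0.4
```

View pics/scene7.png

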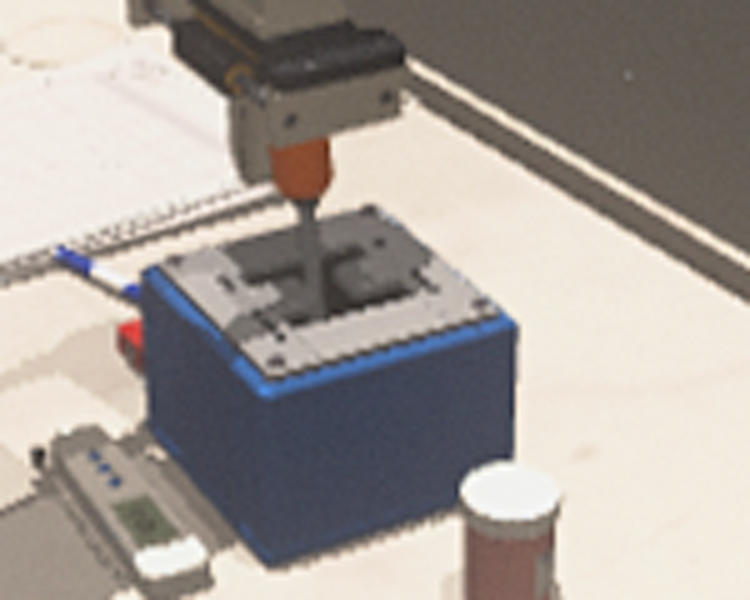

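It is moving into the channel at about 3 N. I'll continue.

Emit:
carry_out:
  xyz:
    - [0,-0.06,0]
    - [0,-0.06,0]
    - [0,-0.06,0]
    - [0,-0.06,0]
  dr:
    - [0,0,0]
    - [0,0,0]
    - [0,0,0]
    - [0,0,0]

```text
time: 10.02
tool_pos: [527.2, 135.4, 164.7]
tcp_rot: [-3.142, -0.0, 3.046]
contact_force: [0.1, 3.5, 2.9]
grip_width: 0.5
```

Emit:
carry_out:
  xyz:
    - [0,-0.06,0]
    - [0,-0.06,0]
    - [0,-0.06,0]
    - [0,-0.06,0]
  dr:
    - [0,0,0]
    - [0,0,0]
    - [0,0,0]
    - [0,0,0]

```text
time: 10.52
tool_pos: [525.8, 121.1, 164.7]
tcp_rot: [3.142, -0.0, 3.046]
contact_force: [0.0, 2.2, 2.1]
grip_width: 0.4
```

Emit:
carry_out:
  xyz:
    - [0,-0.06,0]
    - [0,-0.06,0]
    - [0,-0.06,0]
    - [0,-0.06,0]
  dr:
    - [0,0,0]
    - [0,0,0]
    - [0,0,0]
    - [0,0,0]

```text
time: 11.02
tool_pos: [524.5, 106.8, 164.7]
tcp_rot: [3.141, 0.0, 3.046]
contact_force: [1.3, 3.7, 3.0]
grip_width: 0.6
```

```bash
python3 -c "
from h import *
st();snap(8)
c=capture('scene')
print([proj(c,lever(a,0,105)).round(1) for a in (0,.2,.25,.31)])
"
```

```text
t 11.03 tcp local -1.0 26.4 z 164.7 rot [3.141 0.    3.046] f [1.3 3.7 3. ] w 0.6
[array([234.6, 200.5]), array([238.5, 204.6]), array([239.4, 205.9]), array([240.6, 207.5])]
```

View pics/scene8.png

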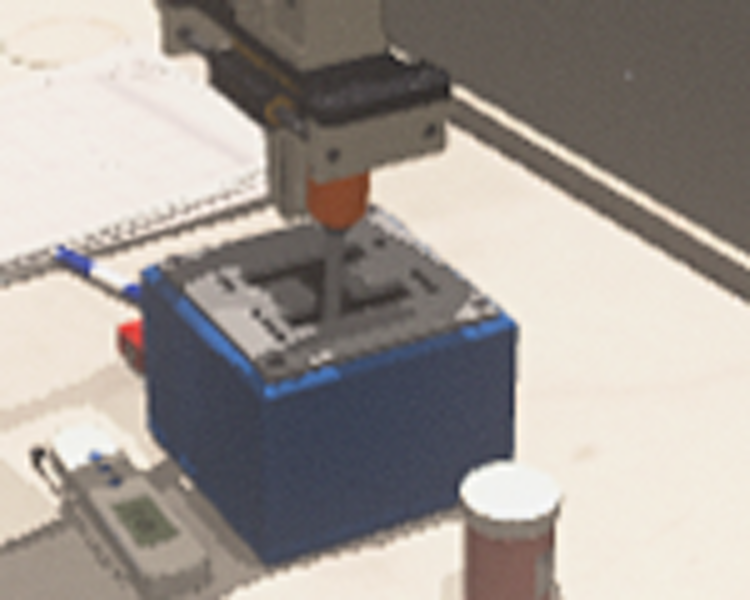

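Emit:
carry_out:
  xyz:
    - [0,-0.06,0]
    - [0,-0.06,0]
    - [0,-0.06,0]
    - [0,-0.06,0]
  dr:
    - [0,0,0]
    - [0,0,0]
    - [0,0,0]
    - [0,0,0]

```text
time: 11.68
tool_pos: [523.0, 92.4, 164.6]
tcp_rot: [3.142, -0.0, 3.046]
contact_force: [0.1, 2.5, 0.6]
grip_width: 0.3
```

Emit:
carry_out:
  xyz:
    - [0,-0.05,0]
    - [0,-0.05,0]
  dr:
    - [0,0,0]
    - [0,0,0]

```text
time: 11.92
tool_pos: [522.2, 86.5, 164.3]
tcp_rot: [3.142, -0.001, 3.046]
contact_force: [0.1, 2.0, -2.1]
grip_width: 0.4
```

```bash
python3 -c "
from h import *
st();snap(9)
"
```

```text
t 11.93 tcp local -1.3 5.9 z 164.3 rot [ 3.142e+00 -1.000e-03  3.046e+00] f [ 0.1  2.  -2.1] w 0.4
```

View pics/scene9.png

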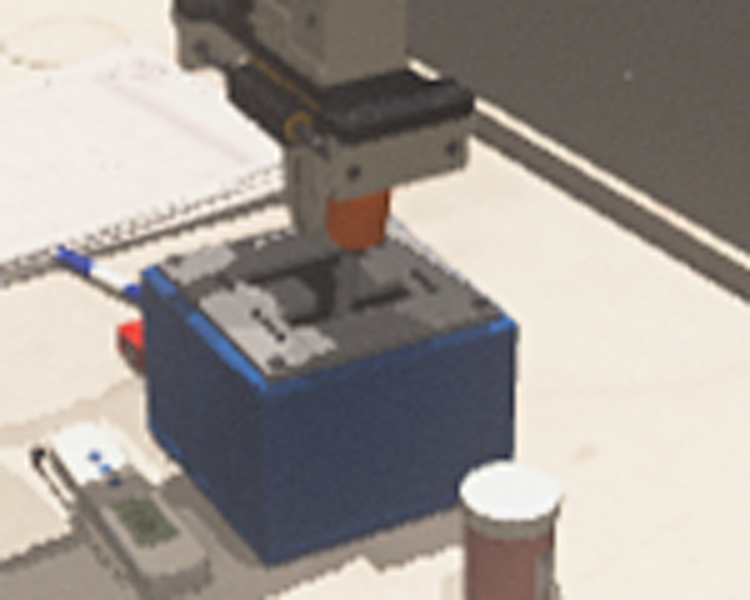

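Emit:
carry_out:
  xyz:
    - [0,-0.04,0]
    - [0,-0.04,0]
  dr:
    - [0,0,0]
    - [0,0,0]

```text
time: 12.28
tool_pos: [522.0, 81.9, 164.6]
tcp_rot: [3.142, -0.0, 3.046]
contact_force: [0.3, 3.1, -3.0]
grip_width: 0.5
```

Emit:
carry_out:
  xyz:
    - [0,-0.03,0]
    - [0,-0.02,0]
  dr:
    - [0,0,0]
    - [0,0,0]

```text
time: 12.52
tool_pos: [521.8, 78.8, 164.7]
tcp_rot: [3.141, -0.0, 3.046]
contact_force: [0.2, 3.1, -2.2]
grip_width: 0.7
```

Emit:
carry_out:
  xyz:
    - [0,-0.02,0]
    - [0,0,0]
  dr:
    - [0,0,0]
    - [0,0,0]

```text
time: 12.78
tool_pos: [521.7, 77.7, 164.7]
tcp_rot: [3.142, 0.0, 3.046]
contact_force: [-0.1, 2.5, -1.5]
grip_width: 0.4
```

```bash
python3 -c "
from h import *
st();snap(10)
"
```

```text
t 12.78 tcp local -1.1 -2.9 z 164.7 rot [3.142 0.    3.046] f [-0.1  2.5 -1.5] w 0.4
```

View pics/scene10.png

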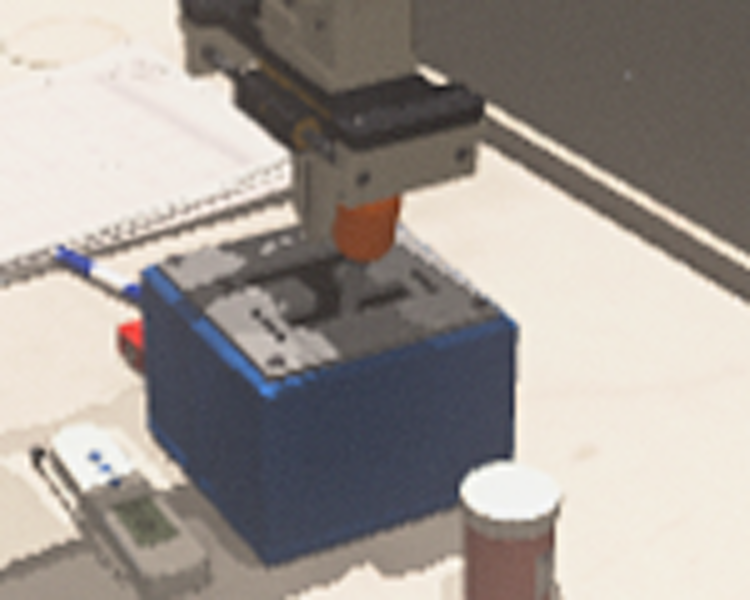

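Emit:
carry_out:
  xyz:
    - [0,-0.02,0]
    - [0,0,0]
  dr:
    - [0,0,0]
    - [0,0,0]

```text
time: 13.12
tool_pos: [521.6, 76.5, 164.7]
tcp_rot: [3.142, 0.0, 3.046]
contact_force: [0.3, 1.7, -1.3]
grip_width: 0.3
```

Emit:
carry_out:
  xyz:
    - [0,-0.02,0]
    - [0,0,0]
  dr:
    - [0,0,0]
    - [0,0,0]

```text
time: 13.38
tool_pos: [521.5, 75.3, 164.7]
tcp_rot: [3.142, 0.0, 3.046]
contact_force: [0.1, 2.3, -0.6]
grip_width: 0.8
```

```bash
python3 -c "
from h import *
st()"
```

```text
t 13.38 tcp local -1.0 -5.3 z 164.7 rot [3.142 0.    3.046] f [ 0.1  2.3 -0.6] w 0.8
```

Emit:
carry_out:
  xyz:
    - [0,-0.02,0]
    - [0,0,0]
  dr:
    - [0,0,0]
    - [0,0,0]

```text
time: 13.62
tool_pos: [521.4, 74.1, 164.7]
tcp_rot: [3.142, 0.0, 3.045]
contact_force: [-0.5, 3.5, -2.7]
grip_width: 0.4
```

```bash
python3 -c "
from h import *
st();snap(11)
c=capture('scene')
cv2.imwrite('pics/z11.png',cv2.resize(c['image'][165:215,215:275],None,fx=13,fy=11,interpolation=cv2.INTER_NEAREST))
for a in (.2,.25,.31): print(a,[((proj(c,lever(a,0,r))-[215,165]+.5)*[13,11]).round().tolist() for r in (88,105,125,145)])
"
```

```text
t 13.62 tcp local -1.0 -6.5 z 164.7 rot [3.142 0.    3.045] f [-0.5  3.5 -2.7] w 0.4
0.2 [[304.0, 497.0], [311.0, 441.0], [321.0, 375.0], [330.0, 306.0]]
0.25 [[314.0, 508.0], [324.0, 455.0], [336.0, 391.0], [348.0, 325.0]]
0.31 [[326.0, 523.0], [339.0, 473.0], [354.0, 412.0], [370.0, 350.0]]
```

View pics/z11.png

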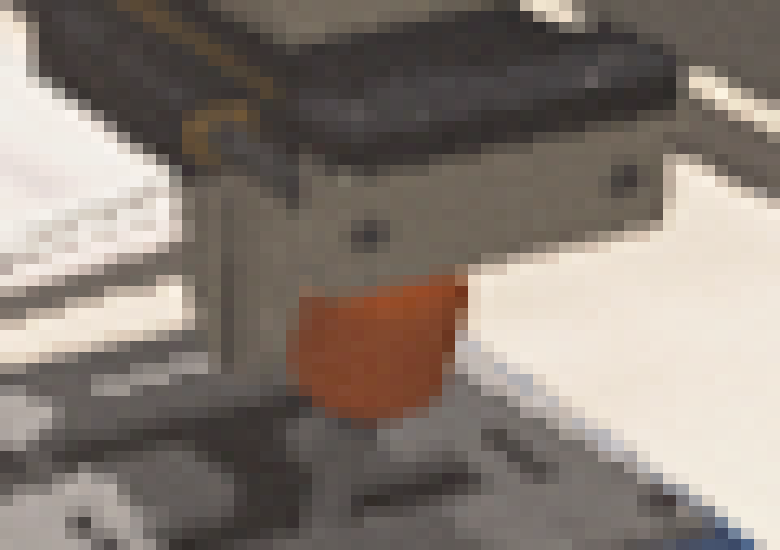

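Emit:
carry_out:
  xyz:
    - [0,-0.02,0]
    - [0,0,0]
  dr:
    - [0,0,0]
    - [0,0,0]

```text
time: 14.02
tool_pos: [521.2, 73.2, 164.7]
tcp_rot: [3.141, -0.0, 3.046]
contact_force: [0.3, 3.6, -2.8]
grip_width: 0.3
```

Emit:
carry_out:
  xyz:
    - [0,-0.02,0]
    - [0,0,0]
  dr:
    - [0,0,0]
    - [0,0,0]

```text
time: 14.28
tool_pos: [521.0, 72.2, 164.5]
tcp_rot: [3.141, -0.0, 3.046]
contact_force: [0.2, 4.9, -3.8]
grip_width: 0.1
```

Emit:
carry_out:
  xyz:
    - [0,-0.02,0]
    - [0,0,0]
  dr:
    - [0,0,0]
    - [0,0,0]

```text
time: 14.52
tool_pos: [520.9, 71.3, 164.4]
tcp_rot: [3.14, -0.0, 3.046]
contact_force: [1.1, 7.8, -4.3]
grip_width: 0.4
```

```bash
python3 -c "
from h import *
st()"
```

```text
t 14.53 tcp local -1.2 -9.4 z 164.4 rot [ 3.14  -0.     3.046] f [ 1.1  7.8 -4.3] w 0.4
```

The force is rising (8–9 N) past the expected stop position, so the lever is at the right stop. I'll back off and check.

Emit:
carry_out:
  xyz:
    - [0,0.1,0]
    - [0,0.5,0]
    - [0.5,0.3,0]
    - [0.5,0,0]
    - [0.3,0,0]
    - [0,0,0]
  dr:
    - [0,0,0]
    - [0,0,0]
    - [0,0,0]
    - [0,0,0]
    - [0,0,0]
    - [0,0,0]

```text
time: 15.28
tool_pos: [448.2, 131.6, 165.3]
tcp_rot: [-3.141, 0.001, 3.046]
contact_force: [0.6, -0.7, 1.0]
grip_width: 0.3
```

```bash
python3 -c "
from h import *
st();snap(12)
c=capture('scene');print(knob(c,(200,150,290,260)))
for f in (-.1,0,.1): print(f,lp(c,.31,f,np.array([170,150])))
"
```

```text
t 15.28 tcp local -79.3 43.8 z 165.3 rot [-3.141e+00  1.000e-03  3.046e+00] f [ 0.6 -0.7  1. ] w 0.3
[([239, 187, 12, 8, 79], [244.5, 190.6])]
-0.1 [[335.0, 317.0], [337.0, 295.0], [339.0, 269.0], [341.0, 241.0]]
0 [[350.0, 312.0], [355.0, 289.0], [361.0, 262.0], [367.0, 234.0]]
0.1 [[365.0, 309.0], [373.0, 285.0], [382.0, 257.0], [392.0, 228.0]]
```

View pics/scene12.png

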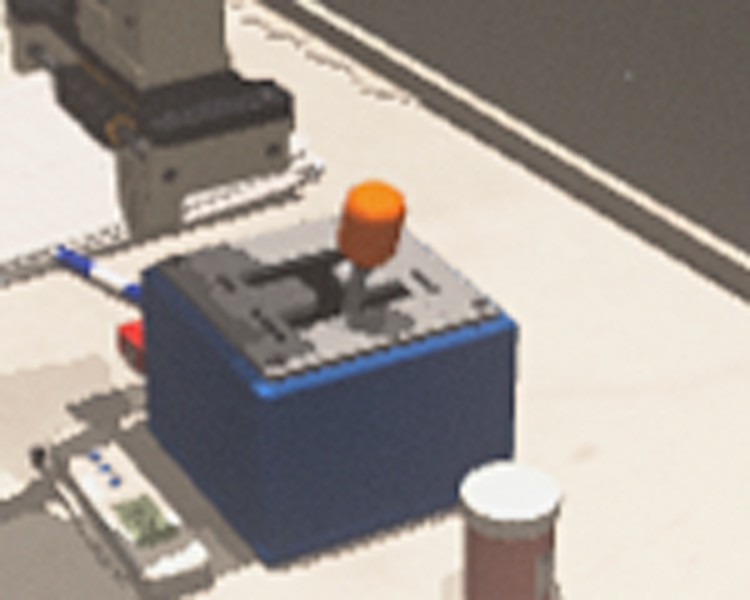

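View pics/top12.png

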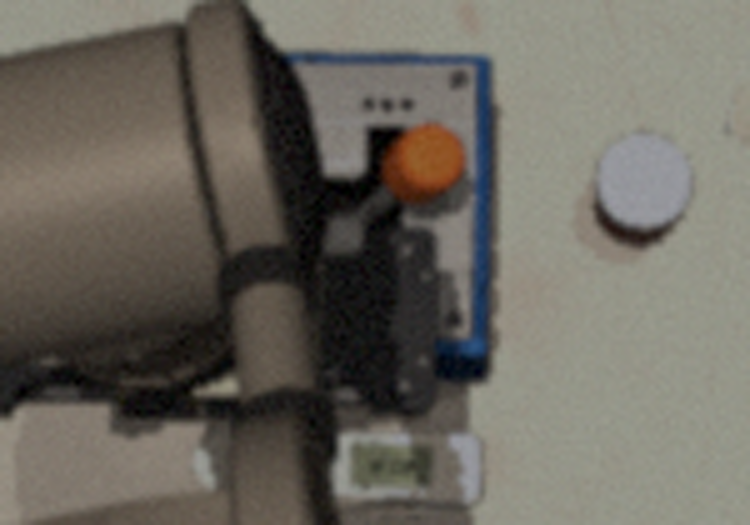

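The lever now leans right at mid-travel, and the wrist is clear of it. I'll go round behind it (y=-42) and approach.

Emit:
carry_out:
  xyz:
    - [0,-0.5,0]
    - [0,-0.5,0]
    - [0,-0.43,0]
    - [-0.4,0,0]
    - [-0.3,0,0]
    - [0,0,0]
  dr:
    - [0,0,0]
    - [0,0,0]
    - [0,0,0]
    - [0,0,0]
    - [0,0,0]
    - [0,0,0]

```text
time: 16.18
tool_pos: [483.6, 41.8, 164.5]
tcp_rot: [-3.141, 0.001, 3.045]
contact_force: [-0.0, 0.5, -0.5]
grip_width: 0.2
```

Emit:
carry_out:
  xyz:
    - [-0.08,0,0]
    - [-0.08,0,0]
    - [-0.06,0,0]
    - [-0.06,0,0]
    - [-0.06,0,0]
  dr:
    - [0,0,0]
    - [0,0,0]
    - [0,0,0]
    - [0,0,0]
    - [0,0,0]

```text
time: 16.8
tool_pos: [502.1, 40.5, 164.7]
tcp_rot: [-3.142, -0.001, 3.046]
contact_force: [-3.1, -0.4, 2.1]
grip_width: 0.3
```

Emit:
carry_out:
  xyz:
    - [-0.06,0,0]
    - [-0.06,0,0]
    - [-0.06,0,0]
    - [-0.06,0,0]
  dr:
    - [0,0,0]
    - [0,0,0]
    - [0,0,0]
    - [0,0,0]

```text
time: 17.3
tool_pos: [517.0, 39.0, 164.6]
tcp_rot: [3.141, -0.0, 3.046]
contact_force: [-3.9, 0.6, 0.2]
grip_width: 0.4
```

```bash
python3 -c "
from h import *
st();snap(13)
"
```

```text
t 17.3 tcp local -2.1 -41.8 z 164.6 rot [ 3.141 -0.     3.046] f [-3.9  0.6  0.2] w 0.4
```

View pics/scene13.png

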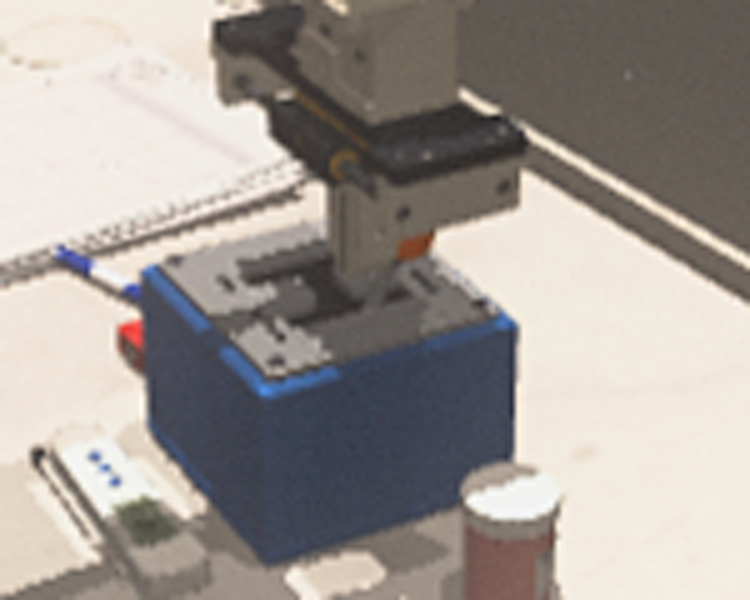

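The lever is moving forward in the right slot at about 4 N. I'll continue.

Emit:
carry_out:
  xyz:
    - [-0.06,0,0]
    - [-0.06,0,0]
    - [-0.06,0,0]
  dr:
    - [0,0,0]
    - [0,0,0]
    - [0,0,0]

```text
time: 17.77
tool_pos: [527.3, 38.2, 164.3]
tcp_rot: [3.141, -0.001, 3.046]
contact_force: [-3.7, 0.7, -1.7]
grip_width: 0.6
```

Emit:
carry_out:
  xyz:
    - [-0.04,0,0]
    - [-0.04,0,0]
  dr:
    - [0,0,0]
    - [0,0,0]

```text
time: 18.02
tool_pos: [532.3, 37.6, 164.5]
tcp_rot: [3.141, -0.001, 3.046]
contact_force: [-3.5, 1.4, -2.6]
grip_width: 0.6
```

Emit:
carry_out:
  xyz:
    - [-0.02,0,0]
    - [0,0,0]
  dr:
    - [0,0,0]
    - [0,0,0]

```text
time: 18.27
tool_pos: [533.6, 37.5, 164.7]
tcp_rot: [3.141, 0.0, 3.046]
contact_force: [-2.2, 0.7, -2.1]
grip_width: 0.3
```

Emit:
carry_out:
  xyz:
    - [-0.02,0,0]
    - [0,0,0]
  dr:
    - [0,0,0]
    - [0,0,0]

```text
time: 18.52
tool_pos: [534.7, 37.3, 164.8]
tcp_rot: [3.141, 0.0, 3.046]
contact_force: [-2.1, 0.6, -1.3]
grip_width: 0.3
```

```bash
python3 -c "
from h import *
st();snap(14)
"
```

```text
t 18.52 tcp local 15.8 -41.9 z 164.8 rot [3.141 0.    3.046] f [-2.1  0.6 -1.3] w 0.3
```

View pics/scene14.png

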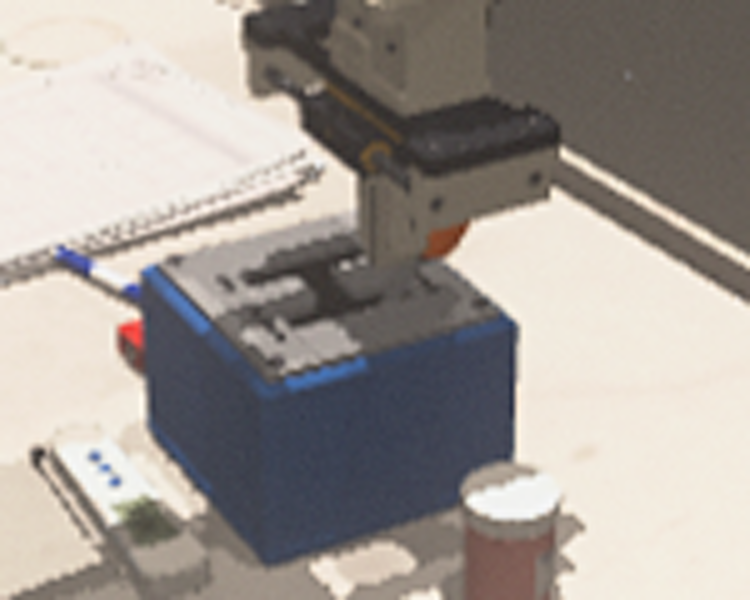

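Close to the stop. From here I'll use small steps until the force rises.

Emit:
carry_out:
  xyz:
    - [-0.03,0,0]
    - [0,0,0]
  dr:
    - [0,0,0]
    - [0,0,0]

```text
time: 18.88
tool_pos: [536.3, 37.2, 164.6]
tcp_rot: [3.142, -0.001, 3.046]
contact_force: [-3.8, 0.5, -2.3]
grip_width: 0.4
```

Emit:
carry_out:
  xyz:
    - [-0.02,0,0]
    - [0,0,0]
  dr:
    - [0,0,0]
    - [0,0,0]

```text
time: 19.12
tool_pos: [537.2, 37.2, 164.5]
tcp_rot: [3.142, -0.001, 3.046]
contact_force: [-4.6, 1.1, -2.2]
grip_width: 0.1
```

Emit:
carry_out:
  xyz:
    - [-0.02,0,0]
    - [0,0,0]
  dr:
    - [0,0,0]
    - [0,0,0]

```text
time: 19.38
tool_pos: [538.0, 37.1, 164.3]
tcp_rot: [3.141, -0.002, 3.046]
contact_force: [-5.8, 1.4, -3.3]
grip_width: 0.4
```

Emit:
carry_out:
  xyz:
    - [-0.02,0,0]
    - [0,0,0]
  dr:
    - [0,0,0]
    - [0,0,0]

```text
time: 19.62
tool_pos: [538.8, 37.0, 164.1]
tcp_rot: [3.141, -0.003, 3.046]
contact_force: [-7.2, 2.3, -2.5]
grip_width: 0.2
```

Emit:
carry_out:
  xyz:
    - [-0.02,0,0]
    - [0,0,0]
  dr:
    - [0,0,0]
    - [0,0,0]

```text
time: 19.88
tool_pos: [539.6, 37.0, 164.0]
tcp_rot: [3.141, -0.005, 3.046]
contact_force: [-8.2, 1.7, -2.0]
grip_width: 0.5
```

Emit:
carry_out:
  xyz:
    - [-0.02,0,0]
    - [0,0,0]
  dr:
    - [0,0,0]
    - [0,0,0]

```text
time: 20.12
tool_pos: [540.4, 37.0, 163.8]
tcp_rot: [3.141, -0.006, 3.046]
contact_force: [-9.5, 2.0, -2.9]
grip_width: 0.3
```

At the stop: force rises linearly to about 10 N. Next I'll withdraw backwards and up, then check.

Emit:
carry_out:
  xyz:
    - [0.1,0,0]
    - [0.5,0,0]
    - [0.7,0,0]
    - [0.6,0,0]
    - [0.3,0,-0.5]
    - [0,0,-0.7]
    - [0,0.7,-0.3]
    - [0,0.8,0]
  dr:
    - [0,0,0]
    - [0,0,0]
    - [0,0,0]
    - [0,0,0]
    - [0,0,0]
    - [0,0,0]
    - [0,0,0]
    - [0,0,0]

```text
time: 21.12
tool_pos: [422.4, 139.6, 257.8]
tcp_rot: [3.14, 0.009, 3.043]
contact_force: [1.2, 0.3, 0.5]
grip_width: 0.3
```

Emit:
carry_out:
  xyz:
    - [0,0.8,0]
    - [0,0.8,0]
    - [0,0.8,0]
    - [0,0.8,0]
    - [0,0.6,0]
    - [0,0,0]
  dr:
    - [0,0,0]
    - [0,0,0]
    - [0,0,0]
    - [0,0,0]
    - [0,0,0]
    - [0,0,0]

```text
time: 21.88
tool_pos: [442.4, 368.3, 255.1]
tcp_rot: [3.139, 0.003, 3.048]
contact_force: [-0.3, 0.3, -0.1]
grip_width: 0.5
```

```bash
python3 -c "
from h import *
st();snap(15)
T=capture('top');S=capture('scene')
p,e=tri([ray(T,160+430/5,155+140/5)]*1+[ray(S,245,180)]) if 0 else (0,0)
a=knob(T,(195,150,280,240));b=knob(S,(200,150,290,260));print(a,b)
for f in (.2,.25,.31): print(f,'S',lp(S,.31,f,np.array([170,150])),'T',lp(T,.31,f,np.array([160,155])))
"
```

```text
t 21.88 tcp local -107.6 278.9 z 255.1 rot [3.139e+00 3.000e-03 3.048e+00] f [-0.3  0.3 -0.1] w 0.5
[([237, 162, 15, 16, 157], [243.8, 169.3])] [([251, 185, 15, 13, 96], [258.2, 189.8])]
0.2 S [[379.0, 306.0], [390.0, 282.0], [403.0, 254.0], [416.0, 224.0]] T [[393.0, 161.0], [403.0, 146.0], [414.0, 128.0], [425.0, 109.0]]
0.25 S [[386.0, 306.0], [398.0, 282.0], [412.0, 253.0], [427.0, 223.0]] T [[393.0, 153.0], [402.0, 136.0], [413.0, 116.0], [425.0, 95.0]]
0.31 S [[394.0, 305.0], [408.0, 281.0], [424.0, 252.0], [440.0, 223.0]] T [[393.0, 144.0], [401.0, 125.0], [412.0, 102.0], [423.0, 78.0]]
```

View pics/scene15.png

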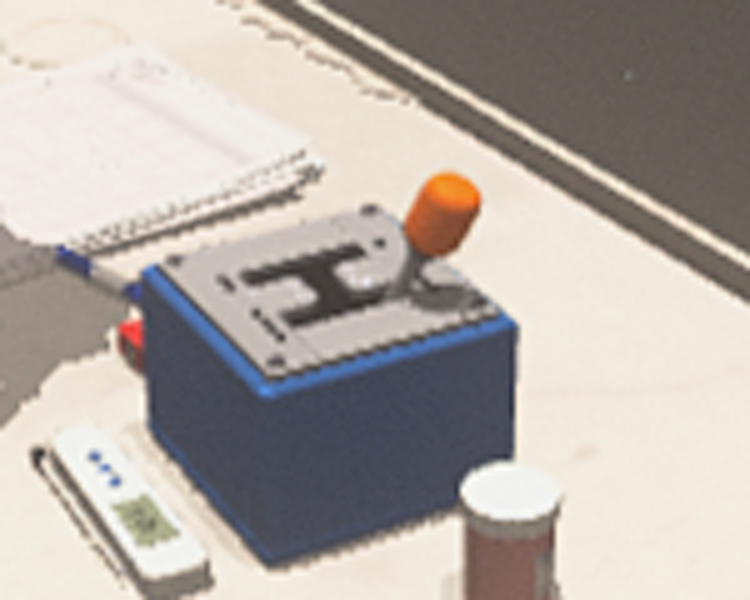

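View pics/top15.png

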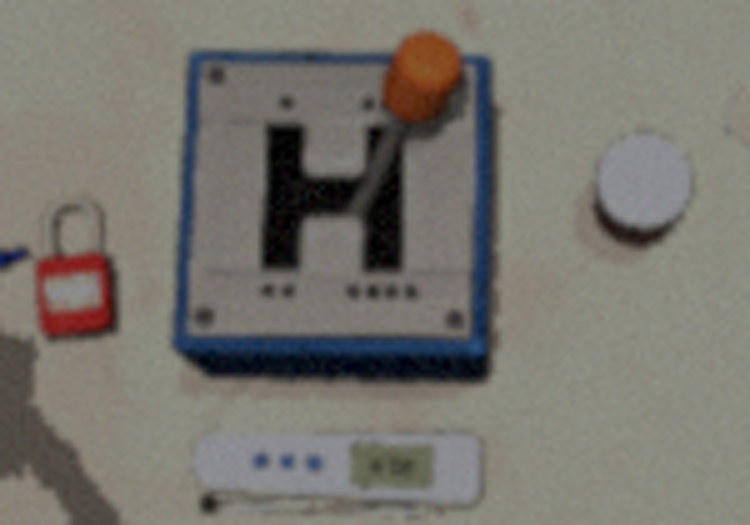

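The lever is in slot three and the pot, padlock and thermometer look unmoved. The knob middle is at about (424,78) in the top zoom, which matches the model for 0.31 rad. One quick triangulation before handing in.

```bash
python3 -c "
from h import *
T=capture('top');S=capture('scene')
p,e=tri([ray(T,160+424/5-.4,155+78/5-.4),ray(S,170+442/5-.4,150+216/5-.4)])
d=p[:2]-C;x,y=d@F,d@L;f=np.arcsin(x/145);print(p,e,'f',f,'a',np.arcsin(-y/145/np.cos(f)))
a=cv2.imread('pics/top0.png');b=T['image']
print('diff pot/therm/padlock',[int(cv2.absdiff(a[y0:y1,x0:x1],b[y0:y1,x0:x1]).max()) for x0,x1,y0,y1 in ((276,302,178,206),(196,260,238,260),(166,184,193,224))])
st();close_job()"
```

```text
[562.6063989   33.7190656  165.69349558] [np.float64(0.730421691711248), np.float64(0.7304216917113799)] f 0.3073519359007343 a 0.31495116218501945
diff pot/therm/padlock [15, 19, 45]
t 22.18 tcp local -107.7 275.5 z 255.2 rot [3.141e+00 1.000e-03 3.044e+00] f [ 0.2  0.  -0.9] w 0.2
the job is handed in; nothing more can be done
```

The lever is in the third slot and fully home, the hand is clear, and the job is handed in at about 22 s of the 61 s allowed. With closed fingers I pushed the knob from slot two to mid-gate, across to the right stop, then forward to the stop of slot three. The measured force stayed at or below about 10 N throughout.

**Lever position:** triangulating the knob from two views gives forward about 0.307 rad and across about 0.315 rad (stop at 0.31). Before hand-in, contact force was about zero and the hand was about 275 mm left of the gate.

**Pot, padlock and thermometer:** they look unmoved. The before/after top-view difference is at noise level for the pot and thermometer. It is a little higher for the padlock (peak 45 grey levels). I put that down to the arm's shadow nearby and did not check further, since its position in the picture is the same.

**Disagreement:** the scene camera sat about 2 px off my lever model. I corrected for this using the lever's start position.

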